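# Stand the drained tube rack back on its feet and slide it to the stop

## Task

The empty tube rack was left standing on its long edge to drain. Push it over so that it comes down on its feet with the holes facing up, then slide it along the bench until its long side lies flush against the front of the steel stop, between the stop's two ends. Only push: do not pick the rack up, and leave the other things on the bench where they are.

Things in the scene. Friction and masses are not known exactly. Their poses are not given: they have to be found in the camera images.
- rack: empty blue tube rack, a loose block 45 x 120 x 75 mm (its x, y, z), 0.1 to 0.2 kg; origin at the block's centre. +x: face with the tube holes; -x: underside, dark between two low foot runners; y: its length. Starts on a long side: z up, origin 37.5 mm high, hole face (x) level and looking away from the stop. On its feet: x straight up, origin 22.5 mm high
- stop: the bench stop, a straight steel strip screwed to the bench, 220 mm long (along its y), 30 mm high; immovable. Origin at bench level in the middle of its front face, the face that looks along its -x, towards the rack; 8 mm thick, with a 45 mm deep foot plate behind it (+x)
- full_rack: bystander: a tube rack of the same make, on its feet and carrying six capped tubes, 75 x 120 mm and 65 mm high over the caps; origin under its centre
- tip_box: bystander: grey pipette-tip box with a clear lid, 82 x 122 x 69 mm high; origin under its centre
- jar: bystander: white screw-top jar, 80 mm across, 105 mm high; origin under its centre
- beaker: bystander: small glass beaker, 68 mm across, 85 mm high; origin under its centre
- marker: bystander: marker pen lying on the bench, 135 mm long (along its x), 15 mm thick; origin under its middle, at bench level
- timer: bystander: flat white bench timer, 65 x 65 x 18 mm; origin under its centre
- tube: bystander: a single small capped tube standing on the bench, 24 mm across, 52 mm high; origin under its centre

How it is judged:
By the outcome, as a careful person would: the job done as asked, in the order asked, and still so for the second after the job is handed in, with the robot touching nothing.
It also fails if it takes over 45 s, if anything falls off the work surface, if the arm or the gripper's body presses on something with over 40 N, if the wrist force passes 120 N, or if a joint passes its speed limit or range.

## Robot

A 6-joint arm with a two-finger parallel gripper is mounted at the origin on the work surface. World frame = base frame: x ahead of the robot, y to its left, z up, the work surface at z = 0. Lengths are in m, angles in rad, forces in N, time in s.
With the tool pointing down it reaches from about 0.35 to 0.775 m from the base axis. Payload 5.5 kg.
Tool frame: the origin (TCP) lies on the centre line of the jaws, within the pads' length; the fingertips stand 11 mm ahead of it and the grasp point (between the pads) lies 8 mm behind it; z points along the fingers, y is the line along which they close (so a half turn about z gives the same grasp; the last joint's range is limited). The gripper opens to 85 mm and grips with 20 to 120 N. Pads are 22 mm wide; open, the fingers measure 114 mm over their backs; the gripper's body (76 mm by 85 mm) begins 54 mm behind the grasp point. The pads swing forward as they close: fully open they stand 13 mm farther back than shut.
Start: joints at [1.099, 0.313, 0.046, 1.304, 0, 1.431], TCP at [0.187, 0.544, 0.242] pointing down, gripper open.
Joint ranges: [-2.76, 2.76], [-0.86, 1.69], [-1.03, 1.26], [-2.2, 2.34], [-1.47, 1.5], [-3.14, 3.14]. Speed limits (rad/s): [2.57, 2.57, 3.14, 3.14, 3.14, 3.14].

## Interface

Orientations are given as a unit quaternion [w, x, y, z].
In Python, from workcell import env, viewer, order, models gives the robot as it stands.
- The arm moves only by the tool drive_tool, never from a script. Its argument "series" is a list that holds one entry, the list of rows, each a list of 6 numbers: the shift along the tool's x, y, z each as a share of 120 mm, from -1 to 1, then the turn, a rotation vector about the tool's x, y, z each as a share of 180 degrees, from -1 to 1. A call has 1 to 20 rows; each row shifts and turns the commanded pose from where the row before left it, along the tool's axes as they then stand; what a row does not reach is not made up. A row lasts 1/8 s, in which the tool goes at most 62.5 mm and 10.7 degrees, less where a joint would pass 70% of its speed; a pose out of reach is approached as far as the arm can. A call with a number of a shift or a turn outside -1 to 1 is refused whole. A call with a gripper value outside its range is refused whole. "jaw" is the opening, from -1 (shut) to 1 (fully open), set as the call begins (left out, the last holds). The fingers move at their own pace and stop on an object; "grip_force" is the grip in N (left out, the last holds). Time passes only in rows, so rows that do not move let the fingers close. It gives the time, the measured TCP pose, the force, the opening and the grip force at its end, in the units of the state.
- env.get_state(): the state, without advancing time (a new reading comes with each control period).
- viewer.read_camera(name): name is "scene" or "top"; returns the picture (400x640x3 uint8, red, green, blue); there is no depth.
- viewer.camera_info(name): a dict with "intrinsics" (3x3 intrinsics, pixels), "R" (3x3) and "t" (3): a world point X has camera coordinates R X + t. Camera axes: x right, y down, z forward; pixel columns grow to the right and rows downward; lengths in m; the calibration is good to about 2 mm. A picture is of the moment at which its call begins. camera_info takes no time and is no camera call.
- order.hand_in(): hands the job in; it is judged then, once.
Trained networks look in the newest picture that a camera, given by its name, has taken for a name from the list of things; names that differ only in an ending like _2 or _b are one class to them, and where a whole thing is asked for, a point or a joint stands for the part that bears it (a point fixed in the world has none). Each returns a list of dicts, best first, with "score" (0 to 1); they miss things now and then, are a little off and sometimes report something else, mostly with a low value. They report only what shows in the picture. A call takes as long as a camera call.
- models.silhouettes(label, camera): "region" (400x640 bool, what is visible of it) and "location" ([column, row] in pixels, amid what is visible of it).
The state is a dict: "clock": time; "joint_pos": joint angles; "qvel": joint speeds; "tau": joint torques, N m; "tcp_pos": TCP position; "orientation": TCP orientation; "wrist_force": force on the tool from outside, world axes, zero at the start; "ft_torque": the same for the moment, N m; "finger_gap": finger opening in m; "grip_force": force on a finger pad.
Only numpy, scipy, OpenCV 4.12 (cv2) and the standard library are available. Lean on these libraries where they do the work, as an engineer would, in place of code of your own. Each camera call takes 0.05 s, during which the arm holds its last target. There are 200 camera calls.

## Working session

There is one attempt and no reset: what is moved stays moved. The work goes in short steps, Python scripts to look and compute and a tool call to move; the robot and the scene stay as the last step left them, time stands still between calls to the robot, and variables do not carry over. Pictures are saved under pics/ and viewed, at most 10 in all, crops included, and the job is handed in when it is done.

Besides the shell and the picture viewer there is one more tool, called as name(argument=value, ...) on one line, values as JSON. drive_tool: Moves the arm, as the interface text tells. Its arguments: {"type":"object","properties":{"series":{"type":"array"},"jaw":{"type":"number"},"grip_force":{"type":"number"}},"required":["series"]}

```bash
mkdir -p pics; python3 - <<'E'
from workcell import env, viewer, order, models
import cv2, numpy as np
for c in ("scene","top"):
    im=viewer.read_camera(c); cv2.imwrite(f"pics/{c}0.png",im[:,:,::-1])
    i=viewer.camera_info(c); K,R,t=np.array(i["intrinsics"]),np.array(i["R"]),np.array(i["t"])
    print(c,K.round(1).tolist(),"cam at",(-R.T@t).round(3), "axis",R[2].round(3))
print(env.get_state())
E
```

```text
scene [[374.4, 0.0, 321.2], [0.0, 374.4, 201.3], [0.0, 0.0, 1.0]] cam at [ 1.07  -0.096  0.662] axis [-0.617  0.138 -0.775]
top [[426.7, 0.0, 319.0], [0.0, 426.7, 198.4], [0.0, 0.0, 1.0]] cam at [0.524 0.026 0.97 ] axis [ 0.031  0.005 -1.   ]
{'clock': 0.1, 'joint_pos': array([ 1.09938820e+00,  3.13927314e-01,  4.50869734e-02,  1.30357273e+00,
       -2.53653094e-05,  1.43120687e+00]), 'qvel': array([ 6.84340932e-05, -5.84082758e-04,  2.57260921e-03, -3.22621882e-04,
        2.40483668e-04, -1.24581703e-04]), 'tau': array([ 2.83096204e-03, -4.81723487e+01,  2.99245334e+01,  1.27376779e-02,
       -1.24047460e-04,  1.38458887e-06]), 'tcp_pos': array([0.18712722, 0.54324475, 0.24149457]), 'orientation': array([-2.31038322e-04,  1.65149182e-01,  9.86268267e-01, -7.74758333e-04]), 'wrist_force': array([ 0.01801778,  0.45026834, -0.64280094]), 'ft_torque': array([0.0101477 , 0.02702293, 0.00840603]), 'grip_force': 0.0, 'finger_gap': 0.08542023473688902}
```

View pics/scene0.png

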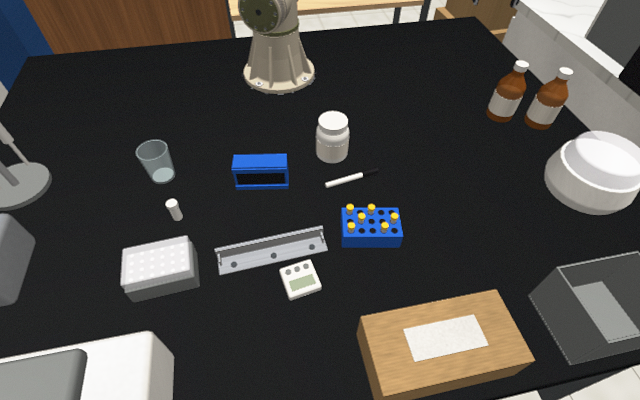

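View pics/top0.png

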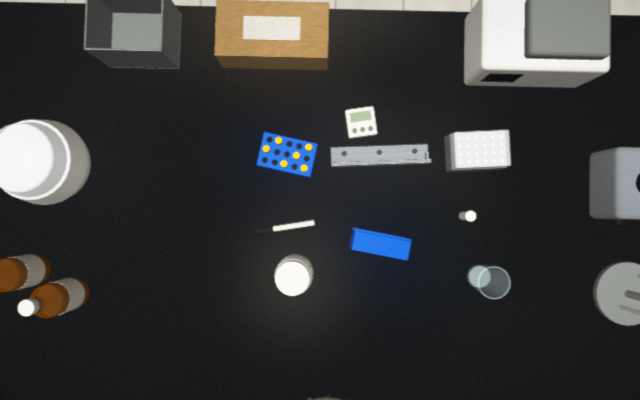

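The scene view shows the rack at about (260,171) with its dark underside towards the stop, whose front edge runs from (217,245) to (327,230). In the top view the rack is at (381,244), yawed about 10° to the stop at (380,155). The rack needs to tip towards +x. Next I'll fit the poses.

```bash
cat > h.py <<'E'
from workcell import env, viewer, order, models
import cv2, numpy as np
from scipy.optimize import minimize
from scipy.spatial.transform import Rotation as Ro
CI={c:{k:np.array(v) for k,v in viewer.camera_info(c).items() if k in("intrinsics","R","t")} for c in("scene","top")}
def proj(c,X):
    q=(CI[c]["R"]@np.atleast_2d(X).T).T+CI[c]["t"]; p=(CI[c]["intrinsics"]@q.T).T
    return p[:,:2]/p[:,2:]
def onplane(c,uv,z):
    i=CI[c]; d=i["R"].T@np.linalg.inv(i["intrinsics"])@np.array([*uv,1]); o=-i["R"].T@i["t"]
    return (o+d*(z-o[2])/d[2])[:2]
def box(x,y,yaw,size,off=(0,0)):
    # size along local x,y ; z from 0
    v=np.array([[a*size[0]/2+off[0],b*size[1]/2,h*size[2]] for a in(-1,1) for b in(-1,1) for h in(0,1)])
    return v@Ro.from_euler('z',yaw).as_matrix().T+[x,y,0]
def fit(masks,size,g,off=(0,0)):
    def cost(p):
        s=0
        for c,m in masks.items():
            r=np.zeros((800,1280),np.uint8)
            r=np.zeros(m.shape,np.uint8)
            P=proj(c,box(p[0],p[1],p[2],size,off))
            big=np.zeros((1600,2560),np.uint8)
            hull=cv2.convexHull(((P+.5)*4*16).astype(np.int32))
            cv2.fillConvexPoly(big,hull,255,shift=4)
            r=cv2.resize(big,(640,400),interpolation=cv2.INTER_AREA)/255.
            s+=np.abs(r-m).sum()/m.sum()
        return s
    best=None
    for dy in(-.15,0,.15):
        x0=np.array([g[0],g[1],g[2]+dy])
        sx=np.vstack([x0,x0+[.01,0,0],x0+[0,.01,0],x0+[0,0,.08]])
        r=minimize(cost,x0,method='Nelder-Mead',options=dict(initial_simplex=sx,xatol=1e-4,fatol=1e-4,maxiter=200))
        if best is None or r.fun<best.fun: best=r
    return best.x,best.fun
def sil(label,c):
    r=models.silhouettes(label,c); return r
E
python3 - <<'E'
from h import *
for c in("scene","top"): viewer.read_camera(c)
M={}
for l in("rack","stop","full_rack","tip_box","jar","beaker","marker","timer","tube"):
    for c in("scene","top"):
        r=sil(l,c)
        for d in r[:2]:
            print(l,c,round(d["score"],2),np.round(d["location"]),d["region"].sum(),"plane0",onplane(c,d["location"],0).round(3))
        if r: M[l,c]=r[0]["region"]
np.savez("m.npz",**{f"{a}-{b}":v for (a,b),v in M.items()})
def f(l,size,g,off=(0,0)):
    for cs in(("scene","top"),("top",),("scene",)):
        try: print(l,cs,fit({c:M[l,c].astype(float) for c in cs},size,g,off))
        except KeyError as e: print(e)
f("rack",(.045,.12,.075),(.44,-.1,-.15))
# stop: top-down rect
for c in("scene","top"):
    cn,_=cv2.findContours(M["stop",c].astype(np.uint8),cv2.RETR_EXTERNAL,cv2.CHAIN_APPROX_NONE)
    cn=max(cn,key=cv2.contourArea); ap=cv2.approxPolyDP(cn,3,True)[:,0]
    for p in ap: print(c,p,"z0",onplane(c,p,0).round(4),"z30",onplane(c,p,.03).round(4))
E
```

```text
rack top 0.59 [378. 245.] 1349 plane0 [ 0.451 -0.106]
rack top 0.3 [285. 154.] 2000 plane0 [0.655 0.11 ]
stop scene 0.61 [268. 250.] 2835 plane0 [ 0.647 -0.112]
stop top 0.81 [379. 154.] 1904 plane0 [ 0.659 -0.102]
full_rack scene 0.8 [370. 230.] 2405 plane0 [0.64  0.108]
full_rack top 0.92 [285. 153.] 1937 plane0 [0.657 0.11 ]
tip_box scene 0.95 [160. 270.] 4034 plane0 [ 0.653 -0.327]
tip_box top 0.84 [482. 151.] 2581 plane0 [ 0.67  -0.338]
tip_box top 0.53 [280. 226.] 311 plane0 [0.489 0.117]
jar scene 0.76 [333. 137.] 1493 plane0 [0.334 0.097]
jar scene 0.49 [371. 229.] 2407 plane0 [0.638 0.112]
jar top 0.97 [291. 276.] 1288 plane0 [0.378 0.09 ]
beaker scene 0.96 [156. 157.] 1210 plane0 [ 0.323 -0.355]
beaker top 0.95 [489. 280.] 1096 plane0 [ 0.38  -0.357]
marker top 0.82 [282. 226.] 405 plane0 [0.488 0.114]
timer scene 0.82 [300. 281.] 1084 plane0 [ 0.731 -0.059]
timer top 0.84 [358. 124.] 864 plane0 [ 0.727 -0.053]
tube scene 0.65 [372. 230.] 2421 plane0 [0.643 0.112]
tube scene 0.61 [173. 211.] 209 plane0 [ 0.505 -0.306]
tube top 0.49 [470. 214.] 131 plane0 [ 0.527 -0.312]
('rack', 'scene')
rack ('top',) (array([ 0.45857858, -0.09993121, -0.16645129]), np.float64(0.04057035712728383))
('rack', 'scene')
scene [322 228] z0 [0.6157 0.0084] z30 [0.6363 0.0036]
scene [217 248] z0 [ 0.6224 -0.2145] z30 [ 0.6426 -0.2091]
scene [220 272] z0 [ 0.6797 -0.2105] z30 [ 0.6974 -0.2053]
scene [236 272] z0 [ 0.6859 -0.1797] z30 [ 0.7033 -0.1759]
scene [323 251] z0 [ 0.6726 -0.0015] z30 [ 0.6906 -0.0058]
scene [326 247] z0 [0.6644 0.0066] z30 [0.6828 0.0019]
top [429 159] z0 [ 0.6497 -0.2173] z30 [ 0.6458 -0.2098]
top [425 144] z0 [ 0.6838 -0.2077] z30 [ 0.6788 -0.2005]
top [330 151] z0 [0.6627 0.0085] z30 [0.6584 0.0091]
top [333 166] z0 [0.6286 0.0009] z30 [0.6253 0.0017]
top [417 164] z0 [ 0.6376 -0.1902] z30 [ 0.6341 -0.1835]
```

```bash
python3 - <<'E'
import cv2
a=cv2.imread("pics/top0.png")[120:280,310:450]; b=cv2.imread("pics/scene0.png")[145:285,205:345]
a=cv2.resize(a,(420,480),interpolation=cv2.INTER_CUBIC) 
b=cv2.resize(b,(380,380),interpolation=cv2.INTER_CUBIC); b=cv2.copyMakeBorder(b,0,100,0,0,cv2.BORDER_CONSTANT)
cv2.imwrite("pics/crop0.png",cv2.hconcat([a,b]))
E
```

```text
(no output)
```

View pics/crop0.png

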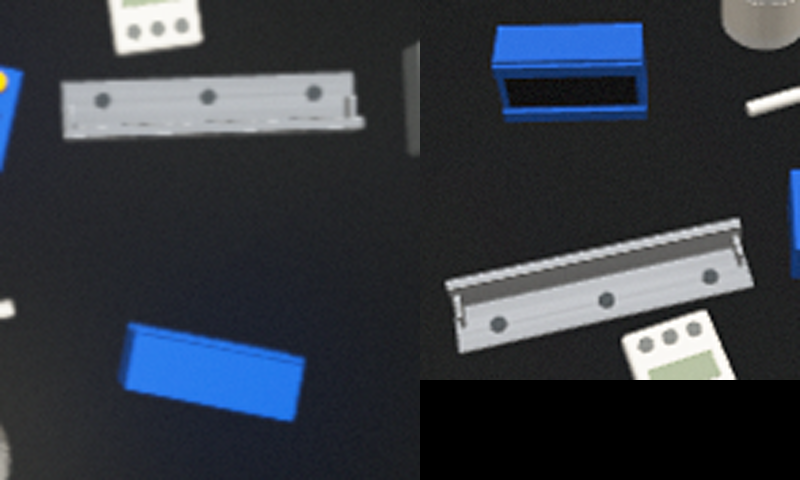

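```bash
python3 - <<'E'
from h import *
M=np.load("m.npz")
def edge(m,cols,lower):
    o=[]
    for u in cols:
        r=np.where(m[:,u])[0]; o.append((u,(r.max()+.5) if lower else r.min()-.5))
    return np.array(o)
e=edge(M["stop-top"],range(336,424),True); 
for z in(0,.03):
    P=np.array([onplane("top",q,z) for q in e]); k=np.polyfit(P[:,1],P[:,0],1); print("top z",z,"x=%.4f+%.4f*y"%(k[1],k[0]))
e=edge(M["stop-scene"],range(222,320),False)
P=np.array([onplane("scene",q,.03) for q in e]); k=np.polyfit(P[:,1],P[:,0],1); print("scene z30 x=%.4f+%.4f*y"%(k[1],k[0]))
for p in((332,166),(431.3,162.3)): print(onplane("top",p,0),onplane("top",p,.03))
for p in((214.2,248.5),(322.5,225.7)): print(onplane("scene",p,.03))
# rack colour masks
for c,w in(("scene",(225,145,298,195)),("top",(345,222,418,268))):
    im=cv2.imread(f"pics/{c}0.png").astype(int); m=np.zeros(im.shape[:2],np.uint8)
    b=(im[:,:,0]-im[:,:,2]>30)
    x0,y0,x1,y1=w; m[y0:y1,x0:x1]=b[y0:y1,x0:x1]
    if c=="scene":
        m=cv2.fillConvexPoly(m.copy(),cv2.convexHull(np.argwhere(m)[:,::-1].astype(np.int32)),1)
    np.save(c+".npy",m)
a=np.load("scene.npy").astype(float); b=np.load("top.npy").astype(float)
for d in({"scene":a,"top":b},{"scene":a},{"top":b}): print(list(d),fit(d,(.045,.12,.075),(.45,-.1,-.15)))
E
```

```text
top z 0 x=0.6267+-0.0572*y
top z 0.03 x=0.6236+-0.0572*y
scene z30 x=0.6313+-0.0550*y
[0.62853029 0.00320135] [0.62528943 0.0039023 ]
[ 0.64225392 -0.22268625] [ 0.6385886  -0.21499883]
[ 0.64272663 -0.21453772]
[0.63078333 0.00583342]
['scene', 'top'] (array([ 0.4584633 , -0.10235632, -0.16665333]), np.float64(0.11471159880800373))
['scene'] (array([ 0.45804872, -0.10298156, -0.19732015]), np.float64(0.024667562698390003))
['top'] (array([ 0.45906856, -0.10167815, -0.14916713]), np.float64(0.07801300128424091))
```

drive_tool(series=[[[0,0,0,0,0,-0.0265],[0,0,0,0,0,-0.0265],[-0.26,-0.213,0,0,0,0],[-0.26,-0.213,0,0,0,0],[-0.26,-0.213,0,0,0,0],[-0.26,-0.213,0,0,0,0],[-0.26,-0.213,0,0,0,0],[-0.26,-0.213,0,0,0,0],[-0.26,-0.213,0,0,0,0],[-0.26,-0.213,0,0,0,0],[-0.0675,-0.4,0,0,0,0],[-0.0675,-0.4,0,0,0,0],[-0.0675,-0.4,0,0,0,0],[-0.0675,-0.4,0,0,0,0],[-0.0675,-0.4,0,0,0,0],[-0.0675,-0.4,0,0,0,0],[-0.0675,-0.4,0,0,0,0],[-0.0675,-0.4,0,0,0,0],[0,0,0,0,0,0]]], jaw=0.2)

```text
clock: 3.48
tcp_pos: [0.4008, -0.0914, 0.2424]
orientation: [0.0, 0.085, 0.996, -0.0]
wrist_force: [0.3, 1.1, 0.4]
finger_gap: 0.0515
grip_force: 0.0
```

drive_tool(series=[[[0,0,0.28,0,0,0],[0,0,0.28,0,0,0],[0,0,0.28,0,0,0],[0,0,0.28,0,0,0],[0,0,0.28,0,0,0],[0,0,0,0,0,0],[0,0,0,0,0,0]]])

```text
clock: 4.35
tcp_pos: [0.4012, -0.0882, 0.0753]
orientation: [0.0, 0.082, 0.997, -0.0]
wrist_force: [0.1, -0.4, 0.5]
finger_gap: 0.0513
grip_force: 0.0
```

```bash
python3 - <<'E'
from h import *
im=viewer.read_camera("scene")[:,:,::-1]; s=env.get_state(); print(s["tcp_pos"])
c=im[60:210,180:350].copy()
c=cv2.resize(c,None,fx=4,fy=4,interpolation=cv2.INTER_CUBIC)
Rt=Ro.from_quat(np.roll(s["orientation"],-1)).as_matrix()
for dz in(-.002,.011):
  for sy in(-1,1):
    for dx in (-.011,.011):
        p=proj("scene",s["tcp_pos"]+Rt@[dx,sy*.0405,dz])[0]
        cv2.circle(c,tuple(np.int32((p-[180,60]+.5)*4)),3,(0,255,0) if dz>0 else (0,0,255),-1)
cv2.imwrite("pics/c1.png",c)
E
```

```text
[ 0.40171028 -0.08849774  0.07566196]
```

View pics/c1.png

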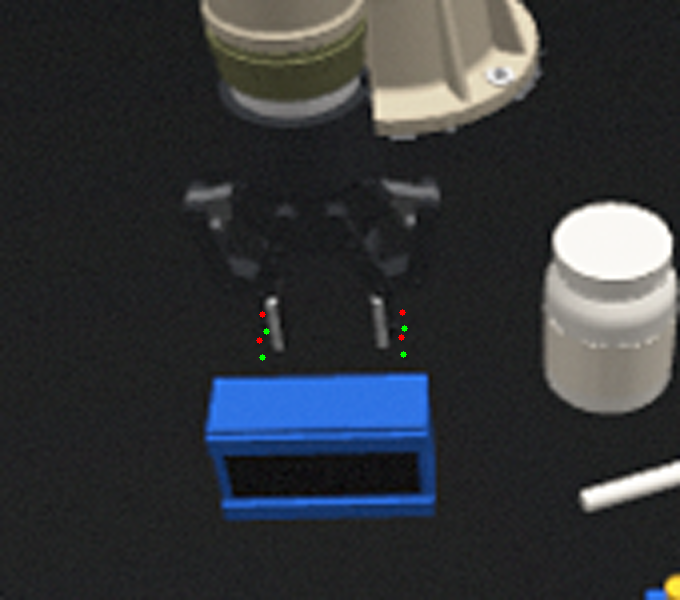

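The rack stands undisturbed. The pads end at about row 348 in the crop, so the fingertips are roughly 6 mm below the TCP, at about 70 mm height. I'll go a little lower and start tipping along a rising arc.

drive_tool(series=[[[0,-0.033,0.065,0,0,0],[0,0,0,0,0,0],[-0.065,0,0,0,0,0],[-0.065,0,0,0,0,0],[-0.065,0,0,0,0,0],[-0.03,0,-0.01,0,0,0],[-0.03,0,-0.012,0,0,0],[-0.03,0,-0.012,0,0,0],[-0.03,0,-0.012,0,0,0],[0,0,0,0,0,0]]])

```text
clock: 5.65
tcp_pos: [0.4377, -0.0988, 0.0722]
orientation: [0.0, 0.083, 0.997, 0.0]
wrist_force: [-0.6, -0.1, 0.0]
finger_gap: 0.0514
grip_force: 0.2
```

```bash
python3 - <<'E'
from h import *
im=viewer.read_camera("scene")[:,:,::-1]; s=env.get_state(); print(s["tcp_pos"],s["wrist_force"])
c=cv2.resize(im[80:210,190:340],None,fx=4,fy=4,interpolation=cv2.INTER_CUBIC)
cv2.imwrite("pics/c2.png",c)
E
```

```text
[ 0.43737745 -0.09866211  0.07204279] [-0.5633298  -0.25006463 -0.99700648]
```

View pics/c2.png

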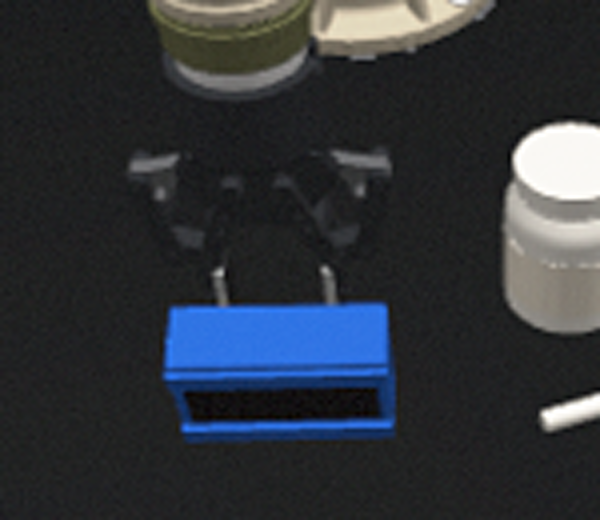

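The rack is tilting: its top edge has moved forward while the bottom edge stays at row ≈189. I'll carry on along the arc.

drive_tool(series=[[[-0.032,0,-0.012,0,0,0],[-0.032,0,-0.012,0,0,0],[-0.032,0,-0.01,0,0,0],[-0.032,0,-0.008,0,0,0],[-0.032,0,-0.006,0,0,0],[-0.032,0,-0.004,0,0,0],[-0.032,0,0,0,0,0],[-0.032,0,0,0,0,0],[-0.032,0,0,0,0,0],[-0.032,0,0,0,0,0],[0,0,0,0,0,0],[0,0,0,0,0,0],[0,0,0,0,0,0]]])

```text
clock: 7.32
tcp_pos: [0.475, -0.1049, 0.0782]
orientation: [-0.0, 0.083, 0.997, 0.0]
wrist_force: [-1.1, -0.2, 0.1]
finger_gap: 0.0512
grip_force: 0.0
```

```bash
python3 - <<'E'
from h import *
im=viewer.read_camera("scene")[:,:,::-1]; s=env.get_state(); print(s["tcp_pos"],s["wrist_force"])
c=cv2.resize(im[80:280,180:380],None,fx=3,fy=3,interpolation=cv2.INTER_CUBIC)
cv2.imwrite("pics/c3.png",c)
E
```

```text
[ 0.47497469 -0.10492766  0.0782417 ] [-1.26124545  0.14686465 -0.00309308]
```

View pics/c3.png

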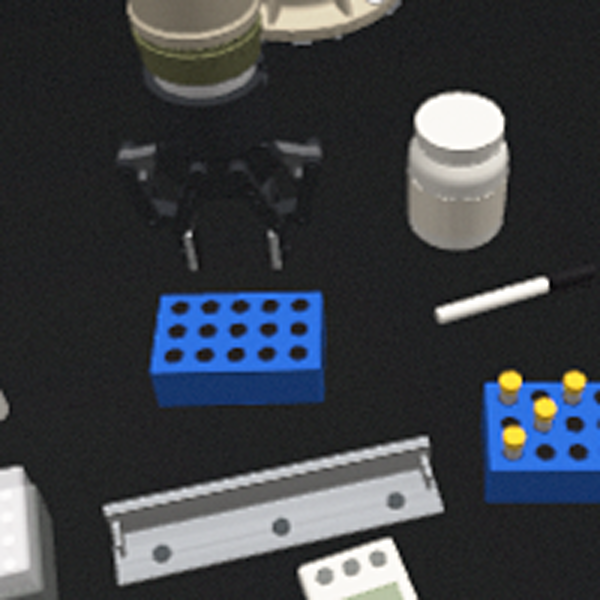

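The rack is down on its feet with the holes up. Now I'll refit its pose.

```bash
cat >> h.py <<'E'
def rackpose(g=(.518,-.112,-.16),cams=("scene",)):
    out={}
    for c in cams:
        im=viewer.read_camera(c)[:,:,::-1].astype(int)
        b=((im[:,:,0]-im[:,:,2])>30).astype(np.uint8)
        n,l,st,ce=cv2.connectedComponentsWithStats(b)
        p=proj(c,[[g[0],g[1],.03]])[0]
        k=min((i for i in range(1,n) if st[i,4]>400),key=lambda i:np.linalg.norm(ce[i]-p))
        pts=np.argwhere(l==k)[:,::-1].astype(np.int32)
        m=cv2.fillConvexPoly(np.zeros(b.shape,np.uint8),cv2.convexHull(pts),1)
        out[c]=m.astype(float)
    return {k:fit({k:v},(.075,.12,.045),g) for k,v in out.items()}
E
python3 - <<'E'
from h import *
print(rackpose(cams=("scene","top")))
E
```

```text
{'scene': (array([ 0.51707018, -0.11281173, -0.15854066]), np.float64(0.034778121775025796)), 'top': (array([ 0.5212037 , -0.10979441, -0.14078451]), np.float64(0.3347077737847551))}
```

drive_tool(series=[[[0.13,0,0,0,0,0],[0.12,0,0,0,0,0],[0,0,0,0,0,0],[0,0,0.2,0,0,0],[0,0,0.2,0,0,0],[0,0,0,0,0,0],[-0.065,0,0,0,0,0],[-0.065,0,0,0,0,0],[-0.065,0,0,0,0,0],[-0.035,0,0,0,0,-0.006],[-0.035,0,0,0,0,-0.006],[-0.035,0,0,0,0,-0.006],[-0.035,0,0,0,0,-0.006],[-0.035,0,0,0,0,-0.006],[-0.035,0,0,0,0,-0.006],[-0.035,0,0,0,0,-0.006],[-0.035,0,0,0,0,-0.006],[-0.035,0,0,0,0,-0.006],[-0.035,0,0,0,0,-0.006],[0,0,0,0,0,0]]])

```text
clock: 9.98
tcp_pos: [0.511, -0.1073, 0.0303]
orientation: [0.0, -0.012, 1.0, -0.0]
wrist_force: [-0.5, 0.1, 0.1]
finger_gap: 0.0513
grip_force: 0.0
```

```bash
python3 - <<'E'
from h import *
s=env.get_state(); q=s["orientation"]; print(s["tcp_pos"],s["wrist_force"],"toolyaw",-2*np.arctan2(q[1],q[2]))
print(rackpose((.555,-.11,-.0)))
im=viewer.read_camera("scene")[:,:,::-1]
cv2.imwrite("pics/c4.png",cv2.resize(im[120:280,180:380],None,fx=3,fy=3,interpolation=cv2.INTER_CUBIC))
E
```

```text
[ 0.51103461 -0.10726868  0.03034533] [-0.52266412  0.07538285  0.05479766] toolyaw 0.023687603492902255
{'scene': (array([ 0.55816201, -0.1065948 ,  0.02282245]), np.float64(0.03355377654020188))}
```

View pics/c4.png

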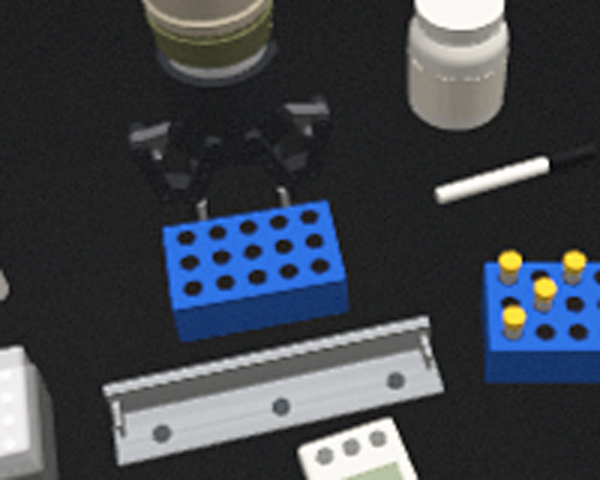

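The rack follows the tool, with both yaws at about 0.023, and lies roughly 39 mm short of the stop. I'll continue with a slight further turn.

drive_tool(series=[[[-0.03,0,0,0,0,-0.0013],[-0.03,0,0,0,0,-0.0013],[-0.03,0,0,0,0,-0.0013],[-0.03,0,0,0,0,-0.0013],[-0.03,0,0,0,0,-0.0013],[-0.03,0,0,0,0,-0.0013],[-0.03,0,0,0,0,-0.0013],[-0.03,0,0,0,0,-0.0013],[-0.02,0,0,0,0,0],[0,0,0,0,0,0]]])

```text
clock: 11.32
tcp_pos: [0.5421, -0.106, 0.0303]
orientation: [0.0, -0.028, 1.0, 0.0]
wrist_force: [0.8, 0.6, 1.4]
finger_gap: 0.0516
grip_force: 0.0
```

drive_tool(series=[[[-0.012,0,0,0,0,0],[-0.012,0,0,0,0,0],[0,0,0,0,0,0]]])

```text
clock: 11.7
tcp_pos: [0.5447, -0.1058, 0.0303]
orientation: [0.0, -0.028, 1.0, 0.0]
wrist_force: [-1.8, -0.1, -0.1]
finger_gap: 0.0509
grip_force: 0.4
```

drive_tool(series=[[[-0.012,0,0,0,0,0],[0,0,0,0,0,0]]])

```text
clock: 11.95
tcp_pos: [0.5461, -0.1058, 0.0302]
orientation: [0.0, -0.028, 1.0, 0.0]
wrist_force: [-0.7, -0.3, -0.2]
finger_gap: 0.0511
grip_force: 0.3
```

drive_tool(series=[[[-0.01,0,0,0,0,0],[0,0,0,0,0,0]]])

```text
clock: 12.2
tcp_pos: [0.5473, -0.1057, 0.0302]
orientation: [0.0, -0.028, 1.0, 0.0]
wrist_force: [0.0, -0.3, 0.1]
finger_gap: 0.0515
grip_force: 0.3
```

drive_tool(series=[[[-0.01,0,0,0,0,0],[0,0,0,0,0,0]]])

```text
clock: 12.45
tcp_pos: [0.5477, -0.1057, 0.0302]
orientation: [-0.001, -0.028, 1.0, -0.0]
wrist_force: [-4.0, -0.7, 1.8]
finger_gap: 0.0514
grip_force: 2.0
```

drive_tool(series=[[[-0.01,0,0,0,0,0],[0,0,0,0,0,0]]])

```text
clock: 12.7
tcp_pos: [0.5477, -0.1056, 0.0301]
orientation: [-0.002, -0.028, 1.0, -0.0]
wrist_force: [-7.1, -1.8, 6.5]
finger_gap: 0.051
grip_force: 3.8
```

drive_tool(series=[[[-0.008,0,0,0,0,0],[0,0,0,0,0,0]]])

```text
clock: 12.95
tcp_pos: [0.5477, -0.1056, 0.0301]
orientation: [-0.003, -0.028, 1.0, -0.0]
wrist_force: [-10.6, -2.2, 7.6]
finger_gap: 0.0514
grip_force: 5.1
```

The force has risen to about 11 N with no further motion, so the rack is against the stop. I'll check that it sits flush.

```bash
python3 - <<'E'
from h import *
print(rackpose((.597,-.105,.056),("scene","top")))
im=viewer.read_camera("scene")[:,:,::-1]; a=cv2.resize(im[165:280,200:340],None,fx=3.5,fy=3.5,interpolation=cv2.INTER_CUBIC)
cv2.imwrite("pics/c5.png",a)
E
```

```text
{'scene': (array([ 0.57988369, -0.10475286,  0.03569814]), np.float64(0.2041141874012361)), 'top': (array([ 0.60851734, -0.07589374,  0.7011778 ]), np.float64(0.7781891476157641))}
```

View pics/c5.png

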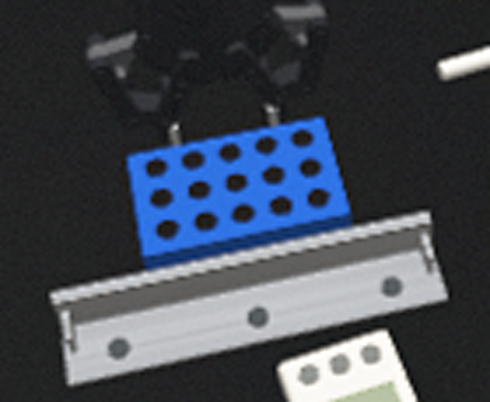

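The rack looks seated against the stop and well between its ends. I'll withdraw straight back and up, then measure the edge slopes unobstructed.

drive_tool(series=[[[0.03,0,0,0,0,0],[0.1,0,0,0,0,0],[0.3,0,0,0,0,0],[0.3,0,-0.2,0,0,0],[0.4,0,-0.4,0,0,0],[0.2,0.2,-0.4,0,0,0],[0,0.4,-0.3,0,0,0],[0,0.4,0,0,0,0],[0,0.4,0,0,0,0],[0,0.4,0,0,0,0],[0,0,0,0,0,0]]])

```text
clock: 14.48
tcp_pos: [0.3821, 0.1041, 0.1825]
orientation: [0.001, -0.031, 1.0, 0.0]
wrist_force: [-0.4, -0.6, 0.5]
finger_gap: 0.0514
grip_force: 0.0
```

```bash
python3 - <<'E'
from h import *
s=env.get_state(); print(s["clock"],s["tcp_pos"])
for c in("scene","top"):
    im=viewer.read_camera(c)[:,:,::-1]; cv2.imwrite(f"pics/f_{c}.png",im)
    n=im.astype(int); B=(n[:,:,0]-n[:,:,2])>30; B=B.astype(np.uint8)
    nn,l,st,ce=cv2.connectedComponentsWithStats(B); p=proj(c,[[.597,-.105,.03]])[0]
    k=min((i for i in range(1,nn) if st[i,4]>300),key=lambda i:np.linalg.norm(ce[i]-p)); m=l==k
    u0,w=st[k,0],st[k,2]; cols=range(u0+8,u0+w-8)
    for nm,z in (("rear/upper" if c=="scene" else "front/upper",.045),("lower",.045)):
        E=[]
        for u in cols:
            r=np.where(m[:,u])[0]
            E.append((u,r.min()-.5 if "upper" in nm else r.max()+.5))
        P=np.array([onplane(c,e,z) for e in E]); f=np.polyfit(P[:,1],P[:,0],1); print(c,nm,"x=%.4f%+.4f*y"%(f[1],f[0]),"rms",np.std(P[:,0]-np.polyval(f,P[:,1])).round(4))
a=cv2.resize(cv2.imread("pics/f_top.png")[115:225,315:445],None,fx=3,fy=3,interpolation=cv2.INTER_CUBIC)
b=cv2.resize(cv2.imread("pics/f_scene.png")[165:275,205:335],None,fx=3,fy=3,interpolation=cv2.INTER_CUBIC)
cv2.imwrite("pics/c6.png",cv2.hconcat([a,b]))
E
```

```text
14.475 [0.38211664 0.10405064 0.18252485]
scene rear/upper x=0.5522-0.0603*y rms 0.0008
scene lower x=0.6384-0.0638*y rms 0.0007
top front/upper x=0.6278-0.0549*y rms 0.0007
top lower x=0.5496-0.0546*y rms 0.0007
```

View pics/c6.png

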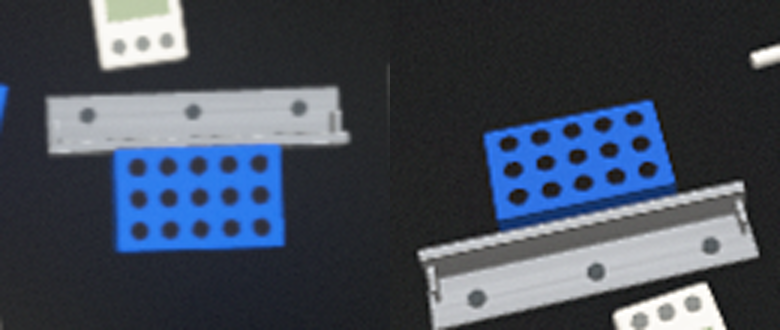

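Both views show the rack flush against the stop: its edges slope −0.055 to −0.06 and the stop's −0.056. It is hole side up and between the stop's ends, and the marker and timer look unmoved. I'm handing in.

```bash
python3 -c "
from workcell import order
print(order.hand_in())"
```

```text
the job is handed in; nothing more can be done
None
```

The rack was pushed over onto its feet with the holes up, slid flush against the front of the stop between its two ends, and the job is handed in at about 14.5 s, with the gripper clear.

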